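# Load a ring into a sprung sliding comparator

## Task

Load the steel ring into the sliding comparator for reading: draw the sprung spindle out by its pull loop to the middle mark (two lines) and swing the handle over into that notch so that it stays there by itself, then bring the ring along the bed in between the two anvils, up to the back stop. Then take up the spring's pull again, swing the handle out of the notch to upright and ease the spindle in, so that it presses the ring flat on the bed against the fixed anvil; never let the spindle snap back. Leave the other things where they stand.

Things in the scene. Friction and masses are not known exactly. Their poses are not given: they have to be found in the camera images.
- comparator: Sliding bench comparator of plain steel and aluminium, fixed. Dark grey bed plate 12 mm thick, x -122..+48, y -156..+141 mm; its broad front apron (x below -32) faces the robot. Origin on the table under the measuring axis, z up. The measuring axis runs along y at x = 0, z = 24 mm. A 22 mm anvil disc slides on it, driven by the sprung spindle from the -y end.
- fixed_anvil (a point): Centre of the fixed anvil's face, at y = +105 mm, z = 24 mm of the comparator; 22 mm disc looking to -y. Its bracket behind is 46 mm wide (x) and 48 mm high, 8 to 36 mm behind the face. Axes of the comparator.
- gate (a point): Middle of the spindle housing's top. Housing x -28..+28, y -66..+66 mm about this point, 46 mm high, with a gate plate on it, top 52 mm above the table. The gate's slot runs along y at x = 0, 13 mm wide; three notches, 15 mm wide along y, branch off 15 mm towards -x, engraved with one (nearest the anvils), two and three lines. Axes of the comparator.
- spindle (a joint): Travel in m, 0 = home, max 0.075; drawn out to the comparator's -y against a spring (7.5 N home, 13.5 N at 40 mm). Free gap between the anvils: 50 mm + travel. Notch centres lie at 14, 40 and 66 mm travel, all shifted together by up to 5 mm either way (the plate is adjustable), so feel or look for the notch; 3 mm play each way; released, the stem rests on its +y side.
- handle (a joint): Swing of the handle about the measuring axis in rad: 0 = upright, stem in the straight slot (there it rocks only +-0.1); about 0.5 = swung to the comparator's -x, fully in a notch, where weight and the spring's pull keep it.
- pull_loop (a point): Centre of the handle's rectangular pull loop: 44 mm (y) x 48 mm (x) inside, of 9 mm round bar, level when upright, then 85 mm above the table and 33 mm above the gate plate. The 9 mm stem stands under its +y bar, 26.5 mm from this point; loop centre 61 mm from the measuring axis it swings about. Closed fingertips fit down through it. Axes of the handle, y along the travel.
- steel_ring: Plain ground steel ring, 72 mm outside, 40 mm bore, 22 mm high, 0.33 kg, lying flat on the front apron of the bed. Origin: centre of its underside, z up.
- ring_seat (a point): Where the ring's underside centre belongs when read: on the bed's top under the measuring axis, 36 mm from the fixed anvil's face. The back stop, a block 30 mm wide and 18 mm above the bed, has its face 37.5 mm towards +x from here. Axes of the comparator.
- vee_block: Bystander: steel vee block 32 x 50 x 38 mm standing on the right end of the apron. Origin under its centre.
- gauge_block: Bystander: steel gauge block 9 x 35 x 40 mm standing on the left end of the apron. Origin under its centre.
- parallel_bar: Bystander: steel parallel 10 x 120 x 18 mm lying on the table behind the comparator. Origin under its centre.
- flask: Bystander: white flask 45 mm across, 88 mm high, on the table left of the comparator. Origin under its centre.
- dial_indicator: Bystander: dial indicator 98 x 56 x 18 mm lying on its back on the table, left. Origin under its centre.
- tape: Bystander: roll of masking tape, 72 mm across and 19 mm high (not the steel ring), on the table far left. Origin under its centre.

How it is judged (in metres and radians):
On the way, in this order (a step that is already met when the one before it is completed fails the run):
1. the spindle is parked in the middle notch (travel 28 to 49 mm, handle swung over by more than 0.3 rad) and the robot has let go of it (value of joint spindle between 0.028 and 0.049 m and value of joint handle above 0.3 rad and contact force between each of the arm, the fingers and comparator below 0.5 N), for 0.3 s.
2. with the spindle still parked, the ring lies on the bed between the anvils at the back stop (centre within 8 mm of the measuring axis) (x of steel_ring in the frame of ring_seat between -0.008 and 0.008 m and y of steel_ring in the frame of ring_seat between -0.024 and 0.007 m and z of steel_ring in the frame of ring_seat between -0.003 and 0.004 m and value of joint handle above 0.3 rad and value of joint spindle above 0.028 m), for 0.2 s.
At the end, for the whole second after the job is handed in: Handle upright (under 0.15 rad); spindle released, at rest at a travel of 10 to 28 mm, held off home by the ring; ring flat on the bed and at rest against the fixed anvil, its centre within 9 mm of the measuring axis and within 8 mm of its seat along it (value of joint spindle between 0.01 and 0.028 m and value of joint handle below 0.15 rad and velocity of joint spindle between -0.01 and 0.01 m/s and angle between steel_ring's own z axis and vertical below 0.06 rad and linear speed of steel_ring below 0.01 m/s and x of steel_ring in the frame of ring_seat between -0.009 and 0.009 m and y of steel_ring in the frame of ring_seat between -0.006 and 0.008 m and z of steel_ring in the frame of ring_seat between -0.003 and 0.004 m); the robot touches nothing.
It fails at once if the spindle snaps back (faster than 0.45 m/s inwards) (velocity of joint spindle below -0.45 m/s).
It fails at once if another thing is moved by more than 25 mm (distance of any of vee_block, gauge_block, parallel_bar, flask, dial_indicator, tape from where it was at the start of the episode above 0.025 m).
It also fails if it takes over 70 s, if anything falls off the work surface, if the arm or the gripper's body presses on something with over 40 N, if the wrist force passes 120 N, or if a joint passes its speed limit or range.

## Robot

A 6-joint arm with a two-finger parallel gripper is mounted at the origin on a cart in front of the work surface, level with it; the furniture and walls round the work are solid. World frame = base frame: x ahead of the robot, y to its left, z up, the work surface at z = 0. Lengths are in m, angles in degrees, forces in N, time in s.
With the tool pointing down it reaches from about 0.3 to 0.775 m from the base axis. Payload 14.6 kg.
Tool frame: the origin (TCP) lies at the centre of the arm's flange, where the gripper is bolted on; the fingertips stand 199 mm ahead of it and the grasp point (between the pads) lies 180 mm ahead of it (bot.hold_point_z is the distance from the TCP to the grasp point, in m); x points along the fingers, z is the direction in which the jaws open and shut, and the axes are right-handed (so a half turn about x gives the same grasp; the last joint's range is limited). The gripper opens to 94 mm and grips with 3 to 60 N. Pads are 16 mm wide; open, the fingers measure 119 mm over their backs; the gripper's body (75 mm by 177 mm) begins 78 mm behind the grasp point.
Start: joints at [-69.018, 17.183, 87.147, -0, 75.671, -3.816], TCP at [0.231, -0.499, 0.405] pointing down, gripper open.
Joint ranges: [-173.82, 173.82], [-45.26, 126.66], [13.44, 144.39], [-59.66, 239.66], [0, 175.72], [-146.38, 146.38]. Speed limits (degrees/s): [127.2, 127.2, 147.25, 180, 180, 180].

## Interface

Orientations are given as a 3x3 rotation matrix whose columns are the frame's x, y, z axes.
In Python, from rig import bot, set_gripper, kin, monitor, optics gives the robot as it stands. Calls block until the motion is done:
- bot.movep(position, orientation): joint-space move of the TCP to a pose.
- bot.move_straight(position, rotation=None, vel=0.15, stop_force=None): straight line of the TCP; rotation=None keeps the orientation; vel is the mean speed in m/s. With stop_force (N) it stops when the force on the tool has changed by that much, and returns True; else False.
- bot.set_joints(angles): joint-space move.
- set_gripper(opening, grip_force=None): finger opening in m; grip_force is the grip in N (None keeps the last); returns when the fingers have stopped.
- bot.pause(seconds).
- kin.inverse_kinematics(position, orientation): joint angles nearest the present ones, or None.
- monitor.observe(): the state.
- optics.grab_frame(name): name is "side" or "top"; returns (picture, depth): 384x512x3 uint8, red, green, blue; 384x512 float32, m along the optical axis (not along the pixel's ray), 0 where there is no reading.
- optics.get_calibration(name): a dict with "K" (3x3 intrinsics, pixels), "R" (3x3) and "t" (3): a world point X has camera coordinates R X + t. Camera axes: x right, y down, z forward; pixel columns grow to the right and rows downward; lengths in m; the calibration is good to about 2 mm. A picture is of the moment at which its call begins. get_calibration takes no time and is no camera call.
A pose or a line that the arm cannot do raises bot.PlanningError and nothing moves.
- bot.hand_in(): hands the job in, once; it reports no verdict.
The state is a dict: "t": time; "joint_positions": joint angles; "qd": joint speeds; "effort": joint torques, N m; "ee_pos": TCP position; "tool_rot": TCP orientation; "force": force on the tool from outside, world axes, zero at the start; "torque": the same for the moment, N m; "grip_width": finger opening in m.
Only numpy, scipy, OpenCV 4.12 (cv2) and the standard library are available. Lean on these libraries where they do the work, as an engineer would, in place of code of your own. Each camera call takes 0.05 s, during which the arm holds its last target. There are 200 camera calls.

## Working session

There is one attempt and no reset: what is moved stays moved. The work goes in short steps, each a Python script; the robot and the scene stay as the last script left them, time stands still between calls to the robot, and variables do not carry over. Pictures are saved under pics/ and viewed, about 8 in all and at most 12, crops included, and the job is handed in when it is done.

```bash
ls; mkdir -p pics; cat > h.py <<'E'
import numpy as np, cv2
from rig import bot,set_gripper,kin,monitor,optics
def snap(n,f):
    im,d=optics.grab_frame(n); cv2.imwrite(f'pics/{f}.png',im[:,:,::-1]); np.savez(f'pics/{f}.npz',im=im,d=d); return im,d
def pts(n,d):
    c=optics.get_calibration(n); K,R,t=[np.array(c[k]) for k in('K','R','t')]
    v,u=np.mgrid[:d.shape[0],:d.shape[1]]
    p=np.stack([u,v,np.ones_like(u)],-1)@np.linalg.inv(K).T*d[...,None]
    return (p-t)@R
def ray(n,u,v,z):
    c=optics.get_calibration(n); K,R,t=[np.array(c[k]) for k in('K','R','t')]
    r=R.T@np.linalg.inv(K)@[u,v,1]; o=-R.T@t
    return o+r*(z-o[2])/r[2]
E
python3 - <<'E'
from h import *
for n in('top','side'):
    im,d=snap(n,n+'0'); c=optics.get_calibration(n); R=np.array(c['R']); print(n,c['K'],-R.T@c['t'],R)
a=cv2.imread('pics/top0.png');b=cv2.imread('pics/side0.png')
print(monitor.observe())
E
```

```text
pics
top [[354.18498579   0.         251.26988421]
 [  0.         354.18498579 188.02674247]
 [  0.           0.           1.        ]] [ 0.37508588 -0.03410032  1.01010647] [[-0.01439213 -0.99986929 -0.00736669]
 [-0.98223376  0.01551617 -0.18701893]
 [ 0.18710879  0.00454421 -0.98232869]]
side [[458.31765332   0.         259.74678869]
 [  0.         458.31765332 185.81686454]
 [  0.           0.           1.        ]] [ 0.59604893 -0.81446946  0.6741613 ] [[ 0.99469265  0.10039663  0.02251756]
 [ 0.07834769 -0.59720257 -0.7982548 ]
 [-0.06669454  0.79578239 -0.60189886]]
{'t': 0.1, 'joint_positions': array([-6.90164273e+01,  1.72118330e+01,  8.71760608e+01, -4.84134111e-05,
        7.56723635e+01, -3.81709933e+00]), 'qd': array([-0.00666726, -0.11284089, -0.06572339,  0.04921459,  0.05726039,
       -0.00821421]), 'effort': array([ 2.73278038e-04, -5.32642758e+01, -3.53283691e+01,  7.08981394e-02,
        2.34978728e-02, -4.38114910e-05]), 'ee_pos': array([ 0.23068003, -0.49925155,  0.40415387]), 'tool_rot': array([[-3.77374152e-04,  9.07772484e-01,  4.19462722e-01],
       [ 9.81650174e-04,  4.19462886e-01, -9.07771956e-01],
       [-9.99999447e-01,  6.91959821e-05, -1.04940947e-03]]), 'force': array([-1.05257141,  0.23996097, -0.38890534]), 'torque': array([-0.00684385,  0.07361329,  0.03753896]), 'grip_width': 0.09395328578118013}
```

View pics/top0.png

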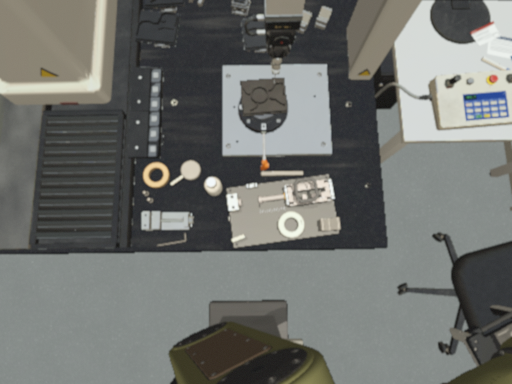

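View pics/side0.png

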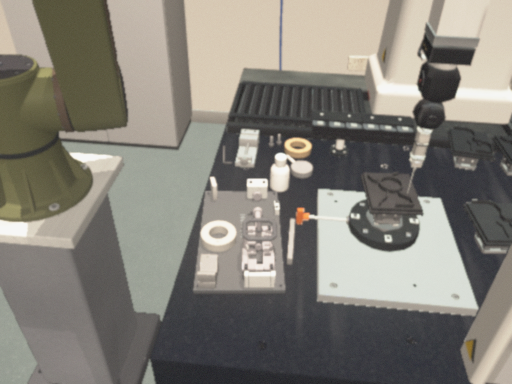

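The top view shows the comparator at u 228–342, v 178–245: fixed anvil on the left (232,202), housing and loop at about (310,190), ring at (291,224). Next I'll measure from depth.

```bash
python3 - <<'E'
from h import *
out=[]
for n,(u0,u1,v0,v1) in {'top':(215,355,165,255),'side':(185,300,165,300)}.items():
    z=np.load(f'pics/{n}0.npz'); P=pts(n,z['d']); im=z['im']
    m=np.zeros(z['d'].shape,bool); m[v0:v1,u0:u1]=1; m&=z['d']>0
    def sel(lo,hi): return m&(P[...,2]>lo)&(P[...,2]<hi)
    b=P[sel(.006,.09)][:,:2].astype(np.float32)
    print(n,'whole',cv2.minAreaRect(b)); print(cv2.boxPoints(cv2.minAreaRect(b)))
    print(np.histogram(P[m][:,2],bins=np.arange(-.01,.1,.005)))
    for nm,lo,hi in(('hous',.040,.058),('loop',.075,.095),('ring',.028,.040)):
        k=sel(lo,hi).astype(np.uint8); nn,l,s,c=cv2.connectedComponentsWithStats(k,connectivity=8)
        for i in range(1,nn):
            if s[i,4]>6: 
                q=P[l==i]; print(nm,s[i],'mean',q.mean(0).round(4),'rng',q.min(0).round(3),q.max(0).round(3))
    h=np.clip((P[...,2]+.01)/.11*255,0,255).astype(np.uint8)[v0:v1,u0:u1]
    c=cv2.resize(im[v0:v1,u0:u1,::-1],(400,int(400*(v1-v0)/(u1-u0))),interpolation=cv2.INTER_CUBIC)
    hh=cv2.resize(cv2.applyColorMap(h,cv2.COLORMAP_JET),c.shape[1::-1],interpolation=cv2.INTER_NEAREST)
    out.append(np.hstack([c,hh]))
a=np.vstack(out); s=600/a.shape[0]; a=cv2.resize(a,None,fx=min(s,1),fy=min(s,1)); cv2.imwrite('pics/m1.png',a)
E
```

```text
top whole ((0.5197800993919373, -0.12965154647827148), (0.22351351380348206, 0.4040171504020691), 3.7708563804626465)
[[ 0.39497995  0.06456986]
 [ 0.42155063 -0.33857262]
 [ 0.64458025 -0.32387295]
 [ 0.61800957  0.07926953]]
(array([  30, 2213, 2993,  456, 3521,  487,   62,  128,  435,  186,   86,
        319,  607,   87,   22,    5,    0,    2,    9,  170,   80]), array([-0.01 , -0.005,  0.   ,  0.005,  0.01 ,  0.015,  0.02 ,  0.025,
        0.03 ,  0.035,  0.04 ,  0.045,  0.05 ,  0.055,  0.06 ,  0.065,
        0.07 ,  0.075,  0.08 ,  0.085,  0.09 ,  0.095]))
hous [263 165   6   5  19] mean [ 0.6169 -0.0688  0.0505] rng [ 0.613 -0.077  0.041] [ 0.624 -0.063  0.057]
hous [215 178   6  16  37] mean [0.5628 0.0622 0.0528] rng [0.546 0.056 0.04 ] [0.587 0.071 0.058]
hous [284 179  51  27 511] mean [ 0.5408 -0.1932  0.0512] rng [ 0.508 -0.257  0.041] [ 0.581 -0.12   0.058]
hous [297 182  17   9 121] mean [ 0.5607 -0.1782  0.0523] rng [ 0.55  -0.2    0.047] [ 0.572 -0.155  0.057]
hous [227 194  12  18 171] mean [0.5191 0.0223 0.0484] rng [0.496 0.007 0.041] [0.543 0.038 0.054]
hous [302
[... 3670 characters left out ...]
0331] rng [ 0.613 -0.072  0.029] [ 0.62  -0.068  0.037]
ring [201 221  35  26 572] mean [ 0.4569 -0.1389  0.0344] rng [ 0.421 -0.171  0.028] [ 0.492 -0.101  0.039]
ring [255 222   2   4   8] mean [ 0.5291 -0.096   0.0308] rng [ 0.527 -0.102  0.029] [ 0.531 -0.089  0.032]
ring [255 241   7   6  31] mean [ 0.541 -0.155  0.032] rng [ 0.535 -0.16   0.028] [ 0.547 -0.148  0.036]
ring [200 262  18  12 131] mean [ 0.4559 -0.234   0.035 ] rng [ 0.439 -0.243  0.03 ] [ 0.471 -0.222  0.04 ]
ring [197 275  19   9  75] mean [ 0.4578 -0.262   0.0331] rng [ 0.44  -0.266  0.028] [ 0.472 -0.253  0.04 ]
ring [244 277  31   6 137] mean [ 0.5524 -0.2513  0.0338] rng [ 0.525 -0.257  0.028] [ 0.58  -0.246  0.04 ]
```

View pics/m1.png

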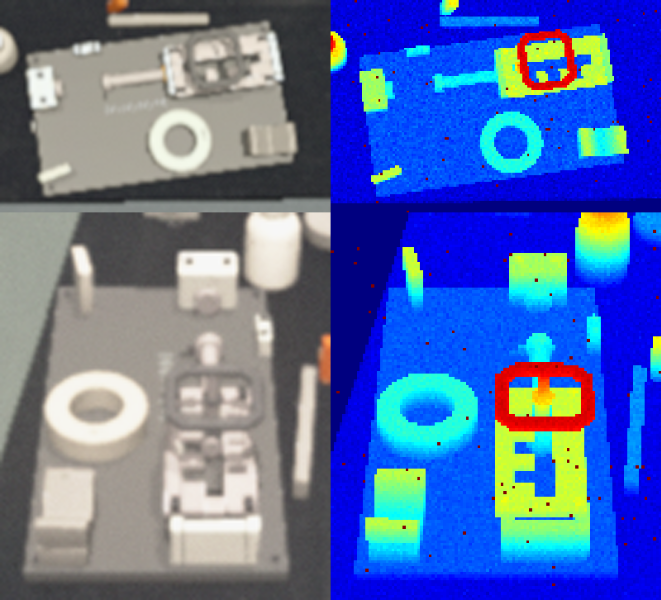

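The crops show the loop upright at home over the +y half of the housing. The notches are open on the -x side, the stem is under the +y bar, and the ring is clear on the apron. Next I'll fit the comparator frame and the notch positions.

```bash
cat >> h.py <<'E'
def T(yaw,o): 
    c,s=np.cos(yaw),np.sin(yaw); return np.array([[c,-s],[s,c]]),np.array(o)
E
python3 - <<'E'
from h import *
for n,(u0,u1,v0,v1) in {'top':(222,348,172,250),'side':(185,297,180,296)}.items():
    z=np.load(f'pics/{n}0.npz'); P=pts(n,z['d'])
    m=np.zeros(z['d'].shape,np.uint8); m[v0:v1,u0:u1]=1
    k=(m>0)&(P[...,2]>.007)&(P[...,2]<.018)
    k=cv2.morphologyEx(k.astype(np.uint8),cv2.MORPH_OPEN,np.ones((3,3)))
    nn,l,s,c=cv2.connectedComponentsWithStats(k); i=1+s[1:,4].argmax(); q=P[l==i]
    r=cv2.minAreaRect(q[:,:2].astype(np.float32)); a=r[2] if r[2]<45 else r[2]-90
    print(n,'bed',r,'z',np.median(q[:,2]))
    yaw=np.radians(a); R,_=T(yaw,[0,0])
    o=np.array(r[0])-R@[-.037,-.0075]; print('yaw',a,'origin',o)
    C=(P[...,:2]-o)@R; Z=P[...,2]
    def box(nm,lo,hi,x0,x1,y0,y1):
        w=(m>0)&(Z>lo)&(Z<hi)&(C[...,0]>x0)&(C[...,0]<x1)&(C[...,1]>y0)&(C[...,1]<y1); q=C[w]
        if len(q): print(nm,len(q),'pct2',np.percentile(q,2,axis=0).round(4),'pct98',np.percentile(q,98,axis=0).round(4),'mid',(np.percentile(q,[2,98],axis=0).mean(0)).round(4))
    box('bracket top',.054 if 0 else .050,.064,-.05,.05,.09,.16); box('bracket',.04,.064,-.05,.05,.09,.16)
    box('loop',.08,.096,-.06,.06,-.16,.05); box('hous',.044,.058,-.05,.05,-.17,.0)
    box('ring',.030,.038,-.12,-.03,-.08,.1); box('anvil',.020,.04,-.02,.02,.03,.07)
    box('stop',.024,.034,.025,.06,.03,.11)
    for x0 in(-.020,-.012):
        w=(C[...,0]>x0)&(C[...,0]<x0+.007)&(C[...,1]<0)&(C[...,1]>-.16); 
        ys=C[w][:,1]; zs=Z[w]; e=np.arange(-.156,-.0,.004)
        print(x0,[(int(b*1000),int(1000*np.median(zs[(ys>=b)&(ys<b+.004)]))) for b in e if ((ys>=b)&(ys<b+.004)).any()])
E
```

```text
top bed ((0.49953269958496094, -0.1154150664806366), (0.17029032111167908, 0.2966708540916443), 7.00101900100708) z 0.012393129167251505
yaw 7.00101900100708 origin [ 0.53534267 -0.10346117]
bracket top 35 pct2 [-0.0217  0.1153] pct98 [0.0209 0.1397] mid [-0.0004  0.1275]
bracket 171 pct2 [-0.0229  0.1134] pct98 [0.0214 0.1404] mid [-0.0008  0.1269]
loop 250 pct2 [-0.0322 -0.1012] pct98 [ 0.0314 -0.0413] mid [-0.0004 -0.0712]
hous 653 pct2 [-0.0318 -0.1498] pct98 [ 0.0257 -0.0216] mid [-0.0031 -0.0857]
ring 368 pct2 [-0.1145 -0.0567] pct98 [-0.0487  0.0091] mid [-0.0816 -0.0238]
anvil 56 pct2 [-0.01    0.0303] pct98 [0.0091 0.0544] mid [-0.0004  0.0424]
stop 36 pct2 [0.037  0.0557] pct98 [0.0464 0.0825] mid [0.0417 0.0691]
-0.02 [(-152, 46), (-148, 45), (-144, 52), (-139, 52), (-135, 50), (-131, 51), (-127, 51), (-123, 51), (-119, 50), (-103, 89), (-99, 90), (-95, 67), (-91, 51), (-75, 53), (-71, 52), (-67, 52), (-51, 85), (-47, 88), (-43, 53), (-39, 51), (-35, 50), (-31, 53), (-27, 50), (-23, 41), (-19, 12), (-15, 12), (-11, 10), (-7, 11), (-3, 11)]
-0.012 [(-152, 46), (-148, 44), (
[... 1012 characters left out ...]
6] pct98 [0.047  0.0817] mid [0.0421 0.0677]
-0.02 [(-156, 12), (-152, 27), (-148, 47), (-144, 51), (-139, 53), (-135, 53), (-131, 53), (-127, 53), (-123, 53), (-119, 53), (-115, 14), (-111, 12), (-103, 86), (-99, 72), (-95, 53), (-91, 51), (-83, 16), (-79, 13), (-75, 51), (-71, 13), (-51, 53), (-47, 53), (-43, 33), (-39, 53), (-35, 52), (-31, 52), (-27, 51)]
-0.012 [(-156, 17), (-152, 30), (-148, 47), (-144, 51), (-139, 51), (-135, 53), (-131, 53), (-127, 53), (-123, 52), (-119, 53), (-115, 14), (-111, 12), (-103, 86), (-99, 54), (-95, 89), (-91, 51), (-79, 15), (-75, 49), (-71, 13), (-59, 25), (-55, 25), (-51, 56), (-47, 64), (-43, 55), (-39, 48), (-35, 51), (-31, 44), (-27, 51), (-3, 31)]
```

```bash
cat >> h.py <<'E'
YAW=np.radians(7.0); RC,OC=T(YAW,[0.535,-0.104])
def rot(zc):  # tool down, jaw axis along comp vector zc
    z=np.append(RC@zc,0); x=np.array([0,0,-1.]); return np.column_stack([x,np.cross(z,x),z])
RY=rot([0,-1.])
def gp(x,y,z): return np.append(RC@[x,y]+OC,z+bot.hold_point_z)
def F(): 
    o=monitor.observe(); f=o['force']; p=o['ee_pos']
    print('t %.1f'%o['t'],'F',np.append(f[:2]@RC,f[2]).round(1),'P',np.append((p[:2]-OC)@RC,p[2]-bot.hold_point_z).round(4),'w',round(o['grip_width'],4))
BAR0=-0.097
def bar(tr,th): return gp(-.061*np.sin(th),BAR0-tr,.024+.061*np.cos(th))
E
python3 - <<'E'
from h import *
bot.movep(gp(0,BAR0,.16),RY); set_gripper(.040,30); F()
print(bot.move_straight(gp(0,BAR0,.085),vel=.1,stop_force=8)); F()
set_gripper(0.0,30); F()
print(bot.move_straight(bar(.040,0),vel=.06)); F()
snap('top','top1'); snap('side','side1')
a=cv2.resize(cv2.imread('pics/top1.png')[165:255,215:355],(400,257),interpolation=cv2.INTER_CUBIC)
b=cv2.resize(cv2.imread('pics/side1.png')[165:300,185:300],(400,470),interpolation=cv2.INTER_CUBIC)
c=np.zeros((470,800,3),np.uint8); c[:257,:400]=a; c[:,400:]=b; cv2.imwrite('pics/v1.png',c)
E
```

```text
t 2.7 F [-0.2  0.  -0.6] P [ 0.    -0.097  0.16 ] w 0.0402
False
t 3.6 F [ 0.5 -0.3  0.6] P [ 0.0001 -0.0971  0.0856] w 0.0403
t 4.2 F [0.1 8.1 2. ] P [ 0.0001 -0.0964  0.085 ] w 0.0078
False
t 5.0 F [-0.  12.5  3.5] P [ 0.0002 -0.1358  0.0848] w 0.0079
```

View pics/v1.png

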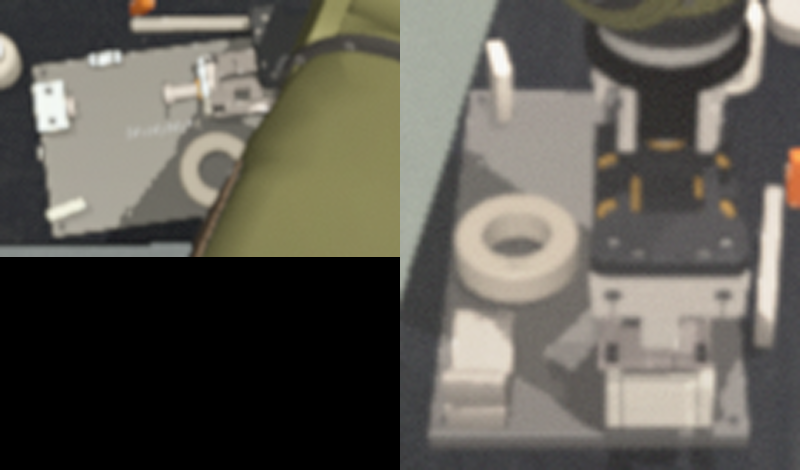

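The gripper holds the bar (width about 8 mm), the moving anvil has retracted in the top view, and the spring force is up from 8 to 12.5 N. Next I'll feel for the notch.

```bash
python3 - <<'E'
from h import *
ok=False
for tr in(.040,.0365,.0435):
    bot.move_straight(bar(tr,0),vel=.05); F()
    hit=bot.move_straight(bar(tr,.27),vel=.03,stop_force=12); print(tr,hit); F()
    if not hit: ok=True; break
    bot.move_straight(bar(tr,0),vel=.05)
if ok:
    print(bot.move_straight(bar(tr,.4),vel=.03,stop_force=15)); F()
    print(bot.move_straight(bar(tr,.5),vel=.03,stop_force=15)); F()
E
```

```text
t 5.3 F [-0.8 12.4  2.6] P [ 0.0002 -0.1357  0.0848] w 0.0077
0.04 False
t 6.0 F [ 3.2 13.1  0.8] P [-0.016  -0.1357  0.0824] w 0.0082
False
t 6.5 F [ 2.5 14.3  1.4] P [-0.0235 -0.1357  0.0799] w 0.0079
False
t 6.8 F [ 1.2 13.2  2.7] P [-0.029  -0.1357  0.0773] w 0.0079
```

```bash
python3 - <<'E'
from h import *
th=.5
print(bot.move_straight(bar(.040-.007,th),vel=.02,stop_force=9)); F()
p=monitor.observe()['ee_pos']
set_gripper(.032); F()
bot.move_straight(p+[0,0,.1],vel=.12); F()
bot.movep(gp(-.12,-.02,.22),rot([1.,0]))   # toward ring, jaws along x
F()
snap('top','top2'); snap('side','side2')
a=cv2.resize(cv2.imread('pics/top2.png')[165:255,215:355],(400,257),interpolation=cv2.INTER_CUBIC)
b=cv2.resize(cv2.imread('pics/side2.png')[165:300,185:300],(400,470),interpolation=cv2.INTER_CUBIC)
c=np.zeros((470,800,3),np.uint8); c[:257,:400]=a; c[:,400:]=b; cv2.imwrite('pics/v2.png',c)
for n in('top','side'):
    z=np.load(f'pics/{n}2.npz'); P=pts(n,z['d']); C=(P[...,:2]-OC)@RC; Z=P[...,2]
    w=(Z>.03)&(Z<.038)&(C[...,0]>-.13)&(C[...,0]<-.035)&(C[...,1]>-.08)&(C[...,1]<.03); q=C[w]; print(n,'ring',len(q),np.percentile(q,[2,98],axis=0),np.percentile(q,[2,98],axis=0).mean(0))
E
```

```text
True
t 7.2 F [ 0.7 -0.5  4.6] P [-0.029  -0.1302  0.0774] w 0.0082
t 7.7 F [0.5 0.5 0.3] P [-0.0291 -0.1301  0.0768] w 0.032
t 8.7 F [ 0.1  0.2 -0.2] P [-0.0291 -0.1302  0.1766] w 0.0322
t 10.1 F [-0.4 -0.4  0.6] P [-0.1199 -0.0202  0.2198] w 0.0318
top ring 45 [[-0.09002162 -0.00613196]
 [-0.05155606  0.01204048]] [-0.07078884  0.00295426]
side ring 525 [[-0.11461735 -0.05620578]
 [-0.04932928  0.01013208]] [-0.08197331 -0.02303685]
```

View pics/v2.png

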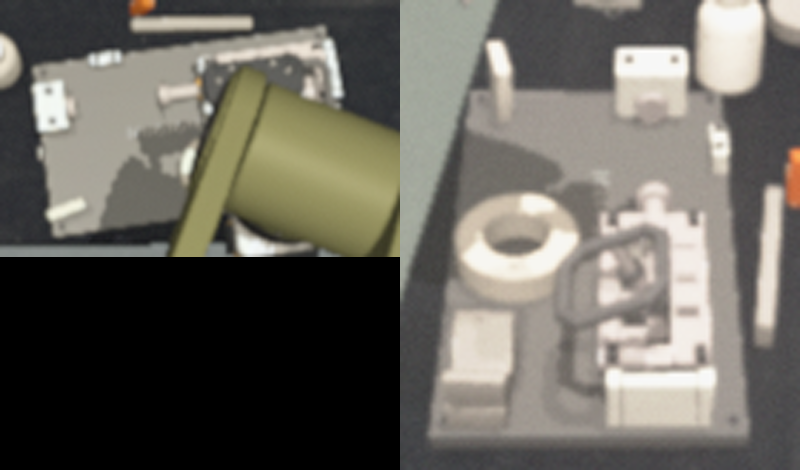

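The side view shows the loop swung over to the -x side and holding by itself (crop about (610,275)), the anvil retracted, and the ring at comparator (-82,-23) mm. Next I'll grip the ring's front wall with one finger in the bore.

```bash
python3 - <<'E'
from h import *
for n in('top','side'):
    z=np.load(f'pics/{n}2.npz'); P=pts(n,z['d']); C=(P[...,:2]-OC)@RC; Z=P[...,2]
    for a,b in((-.01,.07),(.07,.112)):
        w=(Z>.024)&(Z<.04)&(abs(C[...,0])<.014)&(C[...,1]>a)&(C[...,1]<b); q=C[w]; print(n,len(q),np.percentile(q,[2,50,98],axis=0).round(4) if len(q) else 0)
x,y=-.082,-.0235
set_gripper(.036,25)
bot.movep(gp(x-.028,y,.12),rot([1.,0]))
print(bot.move_straight(gp(x-.028,y,.0335),vel=.1,stop_force=8)); F()
set_gripper(0,25); F()
bot.move_straight(gp(x-.028,y,.0365),vel=.05); F()
E
```

```text
top 63 [[-0.0093 -0.0085]
 [-0.0008  0.0086]
 [ 0.008   0.021 ]]
top 20 [[-0.0103  0.1057]
 [-0.0014  0.1088]
 [ 0.0097  0.1119]]
side 72 [[-0.01    0.0024]
 [-0.0016  0.0158]
 [ 0.0091  0.0245]]
side 44 [[-1.130e-02  1.055e-01]
 [-1.000e-04  1.088e-01]
 [ 9.100e-03  1.113e-01]]
False
t 12.0 F [-0.2 -0.2  0.1] P [-0.1098 -0.0236  0.0341] w 0.0358
t 12.4 F [0.3 1.4 6.3] P [-0.1098 -0.0236  0.0339] w 0.018
t 12.6 F [ 0.5  0.2 -3.2] P [-0.1101 -0.0234  0.0364] w 0.0185
```

```bash
python3 - <<'E'
from h import *
Y=.0635
print(bot.move_straight(gp(-.110,Y,.036),vel=.12,stop_force=15)); F()
print(bot.move_straight(gp(-.045,Y,.036),vel=.12,stop_force=8)); F()
print(bot.move_straight(gp(-.0245,Y,.036),vel=.03,stop_force=6)); F()
snap('side','side3')
cv2.imwrite('pics/v3.png',cv2.resize(cv2.imread('pics/side3.png')[165:300,185:300],(400,470),interpolation=cv2.INTER_CUBIC))
E
```

```text
False
t 13.5 F [-0.1 -0.4 -2.4] P [-0.1099  0.0632  0.036 ] w 0.0183
False
t 14.2 F [-0.2 -0.8 -3.1] P [-0.0455  0.0634  0.0357] w 0.0181
False
t 15.0 F [ 0.8  0.1 -2.3] P [-0.0246  0.0635  0.0359] w 0.018
```

View pics/v3.png

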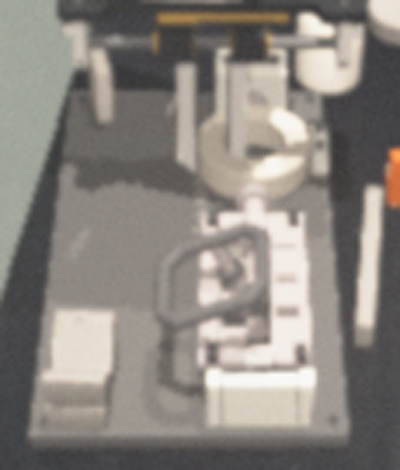

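The ring is between the anvils, about at the stop, with the handle still parked. I'll nudge it to contact, lower it and release.

```bash
python3 - <<'E'
from h import *
Y=.0635
print(bot.move_straight(gp(-.0215,Y,.036),vel=.015,stop_force=5)); F()
p=monitor.observe()['ee_pos']
print(bot.move_straight(p-[0,0,.0035],vel=.02,stop_force=6)); F()
set_gripper(.034); F()
p=monitor.observe()['ee_pos']
bot.move_straight(p+[0,0,.11],vel=.15); F()
bot.movep(gp(-.10,-.13,.20),RY)
for n in('top','side'):
    im,d=snap(n,n+'4'); P=pts(n,d); C=(P[...,:2]-OC)@RC; Z=P[...,2]
    w=(Z>.03)&(Z<.038)&(abs(C[...,0])<.034)&(C[...,1]>.024)&(C[...,1]<.103)
    q=C[w]; print(n,len(q),np.percentile(q,[2,98],axis=0).round(4),np.percentile(q,[2,98],axis=0).mean(0).round(4),np.median(Z[w]))
    w=(Z>.055)&(Z<.098)&(C[...,0]<.01)&(C[...,0]>-.07)&(C[...,1]>-.15)&(C[...,1]<-.05); q=C[w]
    if len(q): print('loop',np.percentile(q,[2,98],axis=0).round(4))
cv2.imwrite('pics/v4.png',cv2.resize(cv2.imread('pics/side4.png')[165:300,185:300],(400,470),interpolation=cv2.INTER_CUBIC))
E
```

```text
True
t 15.3 F [-0.5 -0.6 -2.3] P [-0.0234  0.0636  0.0353] w 0.0184
True
t 15.5 F [-1.3 -0.2  4. ] P [-0.0233  0.0636  0.0333] w 0.0181
t 16.0 F [-0.5 -0.1  0.5] P [-0.0236  0.0637  0.0327] w 0.0342
t 16.9 F [-0.2  0.5 -0.1] P [-0.0237  0.0638  0.1419] w 0.034
top 335 [[-0.0312  0.0296]
 [ 0.0322  0.0943]] [0.0005 0.062 ] 0.03421645570306411
loop [[-0.049  -0.1344]
 [ 0.0044 -0.0701]]
side 433 [[-0.0316  0.0297]
 [ 0.0319  0.0952]] [0.0002 0.0625] 0.03501158333879535
loop [[-0.0546 -0.1337]
 [ 0.0041 -0.0735]]
```

View pics/v4.png

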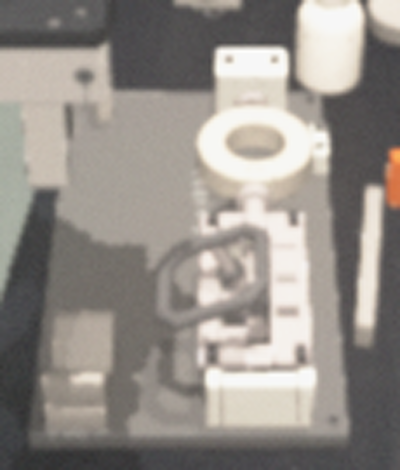

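The ring is at (0, 62) mm, flat, with its top at 34–35 mm, and the spindle is still parked. Next I'll regrip the bar, take up the pull, swing it upright and ease it in.

```bash
python3 - <<'E'
from h import *
set_gripper(.034,30)
bot.movep(gp(-.029,-.1302,.15),RY)
print(bot.move_straight(gp(-.029,-.1302,.0774),vel=.1,stop_force=8)); F()
set_gripper(0,30); F()
bot.move_straight(bar(.0385,.5),vel=.03); F()
for th in(.38,.25,.12,0):
    print(th,bot.move_straight(bar(.0385,th),vel=.04,stop_force=15)); F()
print(bot.move_straight(bar(.034,0),vel=.02,stop_force=7)); F()
E
```

```text
False
t 19.6 F [0.2 0.7 0.6] P [-0.0289 -0.1303  0.0781] w 0.0339
t 20.1 F [-1.1  2.5  2.7] P [-0.029  -0.1301  0.0775] w 0.0083
t 20.4 F [-0.8 11.6  3.2] P [-0.0292 -0.1346  0.0771] w 0.0077
0.38 False
t 20.8 F [-4.3 12.7  0.8] P [-0.0227 -0.1343  0.0798] w 0.0081
0.25 False
t 21.1 F [-2.7 13.  -0.2] P [-0.0151 -0.1343  0.0821] w 0.0076
0.12 False
t 21.5 F [-2.5 13.  -1.1] P [-0.0073 -0.1343  0.0835] w 0.0082
0 False
t 21.8 F [-2.  13.2  0.4] P [ 0.     -0.1343  0.084 ] w 0.0081
False
t 22.2 F [-2.6 12.9 -1. ] P [-1.000e-04 -1.297e-01  8.400e-02] w 0.0078
```

```bash
python3 - <<'E'
from h import *
print(bot.move_straight(bar(.019,0),vel=.015,stop_force=8)); F()
E
```

```text
True
t 23.0 F [-2.1 -0.6  4.8] P [-0.0003 -0.1178  0.0841] w 0.0083
```

```bash
python3 - <<'E'
from h import *
set_gripper(.032); F()
p=monitor.observe()['ee_pos']
bot.move_straight(p+[0,0,.1],vel=.12)
bot.movep(gp(-.06,-.25,.24),RY); F()
for n in('top','side'):
    im,d=snap(n,n+'5'); P=pts(n,d); C=(P[...,:2]-OC)@RC; Z=P[...,2]
    w=(Z>.03)&(Z<.038)&(abs(C[...,0])<.045)&(C[...,1]>.033)&(C[...,1]<.104)
    q=C[w]; print(n,len(q),np.percentile(q,[2,98],axis=0).round(4),np.percentile(q,[2,98],axis=0).mean(0).round(4),np.median(Z[w]))
    w=(Z>.07)&(Z<.098)&(abs(C[...,0])<.05)&(C[...,1]>-.15)&(C[...,1]<-.04); q=C[w]
    if len(q): print('loop',np.percentile(q,[2,98],axis=0).round(4))
cv2.imwrite('pics/v5.png',cv2.resize(cv2.imread('pics/side5.png')[165:300,185:300],(400,470),interpolation=cv2.INTER_CUBIC))
E
```

```text
t 23.5 F [ 0.2 -0.1 -0.3] P [-0.0003 -0.1176  0.0836] w 0.0318
t 25.2 F [-0.7  0.3  0.1] P [-0.0598 -0.2497  0.239 ] w 0.0323
top 367 [[-0.0316  0.0364]
 [ 0.0418  0.1019]] [0.0051 0.0691] 0.034046986881300846
loop [[-0.0335 -0.1219]
 [ 0.0302 -0.0621]]
side 421 [[-0.0272  0.036 ]
 [ 0.0418  0.1016]] [0.0073 0.0688] 0.03494482079632644
loop [[-0.034  -0.1208]
 [ 0.0291 -0.0625]]
```

View pics/v5.png

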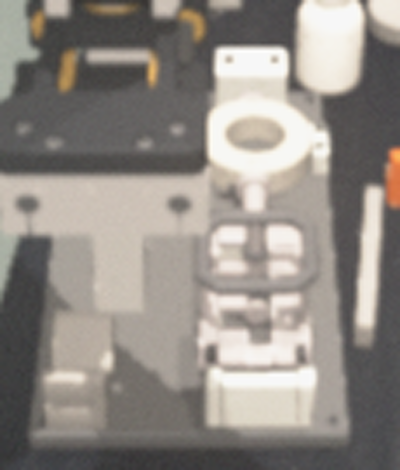

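```bash
python3 -c "
from h import *
bot.pause(.3); bot.hand_in(); F()"
```

```text
the job is handed in; nothing more can be done
the job is handed in; nothing more can be done
```

The ring is loaded in the comparator and the job is handed in, at about 26 s of the 70 s allowed. No verdict was reported.

What I did:
- **Park:** I gripped the pull loop's -y bar, drew the spindle out about 40 mm and swung the handle into the middle notch on the first try. It came to rest against the notch's +y side, and I let go.
- **Ring:** I gripped the ring by its front wall, carried it about 2 mm above the bed, moved it in to the back stop and set it down.
- **Release:** I regripped the bar, took up the pull, swung the handle upright and eased the spindle in at about 15 mm/s. I stopped when the spring force on the gripper dropped to zero, then opened the jaws and withdrew.

What the last checks showed:
- **Handle and spindle:** the loop was upright, about 0.03 rad off at most. The spindle travel was about 21.5 mm; 22 mm is what a 72 mm ring should give.
- **Ring:** it lay flat with its top at 34–35 mm, centred at y = 69 mm, which is its seat. Wrist force was about zero after release.
- **Disagreement:** the automatic ring x centre came out at 5 mm (top camera) and 7 mm (side camera). The back stop was in the mask, and the gripper probably hid part of the side view. The ring's front edge in the top view puts the centre at about +1 mm.
- **Not checked:** I did not re-measure the bystanders. No contact with them showed in the forces or the pictures.

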